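# Seat a gel cassette in the casting stand

### The arm

A 6-joint arm with a two-finger parallel gripper is mounted at the origin on a cart in front of the work surface, level with it; the furniture and walls round the work are solid. World frame = base frame: x ahead of the robot, y to its left, z up, the work surface at z = 0. Lengths are in m, angles in rad, forces in N, time in s.
With the tool pointing down it reaches from about 0.35 to 0.875 m from the base axis. Payload 15.5 kg.
Tool frame: the origin (TCP) lies between the finger pads; the fingertips stand 14 mm ahead of it and the grasp point (between the pads) lies 5 mm behind it; z points along the fingers, y is the line along which they close (so a half turn about z gives the same grasp; the last joint's range is limited). The gripper opens to 85 mm and grips with 20 to 120 N. Pads are 22 mm wide; open, the fingers measure 114 mm over their backs; the gripper's body (76 mm by 85 mm) begins 54 mm behind the grasp point. The pads swing forward as they close: fully open they stand 13 mm farther back than shut.
Start: joints at [1.067, 0.494, 1.345, -0, 1.302, -0.096], TCP at [0.248, 0.574, 0.245] pointing down, gripper open.
Joint ranges: [-2.91, 2.91], [-0.82, 2.16], [0.22, 2.67], [-1.22, 4.37], [0.12, 2.79], [-3.08, 3.08]. Speed limits (rad/s): [1.89, 1.89, 2.57, 3.01, 3.01, 3.01].

### API

Orientations are given as a unit quaternion [w, x, y, z].
In Python, from rig import arm gives the robot as it stands.
- The arm moves only by the shell command python3 -m jog 'ROWS' [FORCE]. ROWS is a JSON object of lists of equal length, an entry for each row: "xyz": the shift along the tool's x, y, z in mm, a list of three; "twist": the turn, a rotation vector about the tool's x, y, z in rad, a list of three; "jaw": the finger opening in mm, from 0 to 85.4. A call has exactly 5 rows; each row shifts and turns the commanded pose from where the row before left it, along the tool's axes as they then stand; what a row does not reach is not made up. A row lasts 1/8 s, in which the tool goes at most 62.5 mm and 10.7 degrees, less where a joint would pass 70% of its speed; a pose out of reach is approached as far as the arm can. A call with a gripper value outside its range is refused whole. The fingers move at their own pace and stop on an object; FORCE is the grip in N (left out, the last holds). Time passes only in rows, so rows that do not move let the fingers close, or fill a call up. It gives the time, the measured TCP pose, the force, the opening and the grip force at its end, in the units of the state.
- arm.read_state(): the state, without advancing time (a new reading comes with each control period).
- arm.capture(name): name is "scene" or "side" or "wrist"; returns a dict with "pixels" (420x560x3 uint8, blue, green, red), "fx", "fy", "cx", "cy" (pixels), "R" (3x3) and "t" (3): a world point X has camera coordinates R X + t; the wrist camera has in their place "hand_eye" (4x4, takes a point from camera to tool coordinates, whose origin is the TCP and whose axes are the flange's). Camera axes: x right, y down, z forward; pixel columns grow to the right and rows downward; lengths in m; the calibration is good to about 2 mm. The wrist camera is an equidistant fisheye: a pixel r from the principal point sees the ray r / f radians off the axis. A picture is of the moment at which its call begins: read the wrist's pose just before it. There is no depth.
- arm.sign_off(): hands the job in; it is judged then, once.
Trained networks look in the newest picture that a camera, given by its name, has taken for a name from the list of things; names that differ only in an ending like _2 or _b are one class to them, and where a whole thing is asked for, a point or a joint stands for the part that bears it (a point fixed in the world has none). Each returns a list of dicts, best first, with "confidence" (0 to 1); they miss things now and then, are a little off and sometimes report something else, mostly with a low value. They report only what shows in the picture. A call takes as long as a camera call. They do not tell look-alikes from the thing itself.
- arm.look_for(camera, thing): "box" ([left, top, right, bottom] in pixels, round what is visible of it).
The state is a dict: "clock": time; "joint_positions": joint angles; "joint_velocities": joint speeds; "effort": joint torques, N m; "eef_pos": TCP position; "eef_rot": TCP orientation; "wrist_force": force on the tool from outside, world axes, zero at the start; "moment": the same for the moment, N m; "width": opening from 0.0 (shut) to 1.0 (fully open); "grip_force": force on a finger pad.
Only numpy, scipy, OpenCV 4.12 (cv2) and the standard library are available. Lean on these libraries where they do the work, as an engineer would, in place of code of your own. Each camera call takes 0.05 s, during which the arm holds its last target. There are 200 camera calls.

### The job

Take the blue gel cassette out of the draining rack and seat it in the casting stand: lean its top towards the open front of the stand, slide its foot at that slant into the slot under the two orange catches, then straighten it so that its shoulders swing under the catches and it stands by itself against the two back posts. Leave the white cassette standing in the rack.

Things in the scene. Friction and masses are not known exactly. Their poses are not given: they have to be found in the camera images.
- cassette_blue: the one to load: thin upright panel, blue frame, steel foot, 8 mm thick (x), 120 wide (y), 80 high to its square shoulders; mid-top a grip tab 44 wide (y), 10 thick (x) rises from 80 to 130 mm. Origin: centre of its underside (foot), z up the panel. 0.08-0.17 kg, both faces alike. Loose, upright in one slot of a fixed grey rack: foot 8 mm over the bench, slot 22 mm deep, rack top 30 mm.
- cassette_white: a cassette of the same shape and size with white frame and tab, in the rack's other slot, 140 mm along y from the blue one (centre to centre); it stays there. Origin: centre of its underside.
- casting_stand: fixed grey stand 180 mm wide (y). Origin on the bench; x to its back, open front (-x) roughly to the robot, z up. Slot along y, ends at y = -74 and 74 mm. Two back posts (|y| 36 to 70 mm) rise from the floor's rear edge (x 12, z 20 mm), leaning back 6 degrees, to z 115 mm. Orange catches atop them reach 26 mm forward, underside 88 mm above the slot floor. Free for fingers: |y| < 36, z > 48 mm.
- slot_floor (a point): middle of the slot floor (stand's x 4, z 21 mm; stand's axes). Floor 16 mm deep front to rear, dipping 6 degrees to the rear; front wall flares forward to its lip at x -22, z 38 mm. Catches bar upright entry: lean the top 15 to 25 degrees to the front, lower along that slant, foot to within 5 mm of the floor, turn upright. Let go upright or leaning slightly back, it settles back on the posts.
Not all that is in view belongs to the job. There is more than one size of the casting_stand; the job needs the larger. Leave any red look-alike of the cassette_blue alone.

How it is judged:
On the way:
1. the foot of the blue cassette is in the stand's slot while the cassette is slanted by at least 10 degrees (z of cassette_blue in the frame of casting_stand below 0.034 m and x of cassette_blue in the frame of casting_stand between -0.02 and 0.014 m and y of cassette_blue in the frame of casting_stand between -0.02 and 0.02 m and angle between cassette_blue's own z axis and vertical above 0.17 rad), for 0.1 s.
At the end, for the whole second after the job is handed in: The blue cassette stands released and at rest, its foot on the stand's slot floor (within 7 mm in height, 20 mm along the slot), within 15 degrees of upright and 10 of the slot's direction; the white cassette still stands upright (10 degrees) in the rack, within 20 mm of its start (z of cassette_blue in the frame of casting_stand below 0.027 m and x of cassette_blue in the frame of casting_stand between -0.008 and 0.016 m and y of cassette_blue in the frame of casting_stand between -0.02 and 0.02 m and angle between cassette_blue's own z axis and vertical below 0.26 rad and angle between the y axis of cassette_blue and the y axis of casting_stand, either way round below 0.18 rad and linear speed of cassette_blue below 0.02 m/s and distance of cassette_white from where it was at the start of the episode below 0.02 m and angle between cassette_white's own z axis and vertical below 0.18 rad); the robot touches nothing.
It fails at once if the white cassette is taken out of or knocked out of its slot (moved more than 30 mm) (distance of cassette_white from where it was at the start of the episode above 0.03 m).
It also fails if it takes over 43 s, if anything falls off the work surface, if the arm or the gripper's body presses on something with over 40 N, if the wrist force passes 120 N, or if a joint passes its speed limit or range.

## Working session

There is one attempt and no reset: what is moved stays moved. The work goes in short steps, Python scripts to look and compute and a shell command to move; the robot and the scene stay as the last step left them, time stands still between calls to the robot, and variables do not carry over. Pictures are saved under pics/ and viewed, at most 10 in all, crops included, and the job is handed in when it is done.

```bash
ls; mkdir -p pics; python3 - <<'E'
from rig import arm
import cv2,json,numpy as np
s=arm.read_state(); print({k:np.round(v,3).tolist() for k,v in s.items()})
for c in("scene","side"):
    p=arm.capture(c); cv2.imwrite(f"pics/{c}0.png",p["pixels"])
    print(c,p["fx"],p["cx"],p["cy"],np.round(p["R"],4).tolist(),np.round(p["t"],4).tolist())
    for t in("cassette_blue","cassette_white","casting_stand"):
        print(t,[(np.round(d["box"]).tolist(),round(d["confidence"],2)) for d in arm.look_for(c,t)])
p=arm.capture("wrist"); print(p["fx"],p["cx"],p["cy"],np.round(p["hand_eye"],4).tolist())
E
```

```text
pics
{'clock': 0.0, 'joint_positions': [1.068, 0.494, 1.346, -0.0, 1.302, -0.096], 'joint_velocities': [-0.001, -0.001, -0.001, 0.0, -0.001, -0.001], 'effort': [-0.003, -88.217, -38.386, -0.0, 0.01, -0.0], 'eef_pos': [0.248, 0.573, 0.245], 'eef_rot': [-0.0, 0.202, 0.979, -0.001], 'wrist_force': [-1.017, 0.223, 0.175], 'moment': [-0.0, -0.004, -0.04], 'grip_force': 0.0, 'width': 1.0}
scene 450.4093468410378 278.0441353750075 207.7404007831221 [[-0.9938, -0.1097, 0.0201], [-0.0873, 0.6535, -0.7519], [0.0693, -0.7489, -0.659]] [0.4947, 0.2125, 1.5823]
cassette_blue [([258.0, 221.0, 293.0, 253.0], 0.68), ([264.0, 257.0, 267.0, 294.0], 0.61)]
cassette_white [([259.0, 293.0, 263.0, 345.0], 0.72)]
casting_stand [([252.0, 175.0, 295.0, 225.0], 0.8), ([296.0, 121.0, 317.0, 155.0], 0.77), ([263.0, 260.0, 265.0, 294.0], 0.24)]
side 478.636149126289 282.7599892355895 213.38436788828443 [[0.3744, -0.9273, -0.0041], [-0.581, -0.2312, -0.7804], [0.7227, 0.2945, -0.6253]] [-0.3617, 0.2992, 1.5733]
cassette_blue [([186.0, 175.0, 216.0, 200.0], 0.92), ([235.0, 189.0, 253.0, 225.0], 0.8)]
cassette_white [([161.0, 168.0, 186.0, 195.0], 0.82)]
casting_stand [([269.0, 191.0, 319.0, 238.0], 0.68)]
325.19226210127806 275.723440721322 211.1506766067301 [[-0.0004, -0.9637, -0.2671, 0.0692], [1.0, -0.0002, -0.0006, 0.0001], [0.0005, -0.2671, 0.9637, -0.1278], [0.0, 0.0, 0.0, 1.0]]
```

```bash
python3 - <<'E'
import cv2,numpy as np
a=cv2.imread("pics/scene0.png")[110:370,180:380];b=cv2.imread("pics/side0.png")[140:270,130:350]
a=cv2.resize(a,None,fx=2.3,fy=2.3,interpolation=2)
b=cv2.resize(b,(0,0),fx=3.4,fy=3.4,interpolation=2)
cv2.imwrite("pics/a.png",a);cv2.imwrite("pics/b.png",b);print(a.shape,b.shape)
E
```

```text
(598, 460, 3) (442, 748, 3)
```

View pics/a.png

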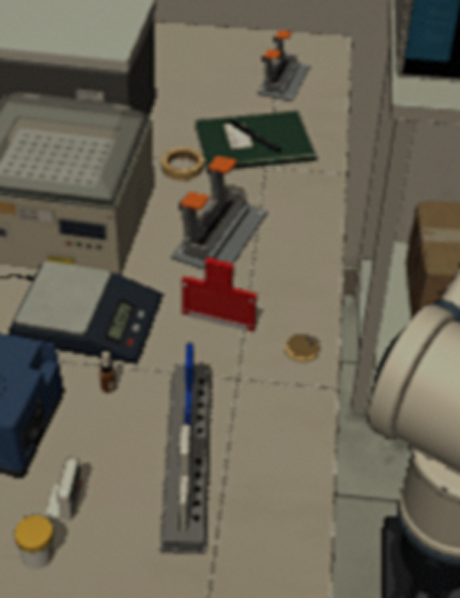

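View pics/b.png

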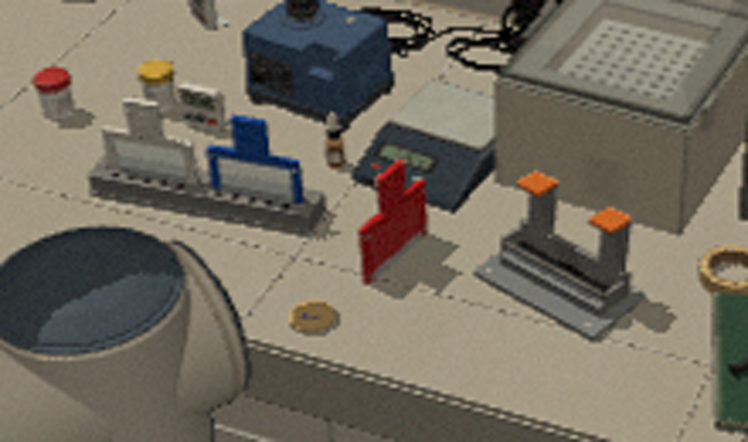

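Candidates for the stand are the nearer, larger one (scene ≈(274,200)) and the far small one (scene ≈(306,138)). The larger one fits the job. For the cassette there is blue in the rack (scene ≈(263,275)), plus a red look-alike at (276,238), which I'll leave alone. Next I'll triangulate by colour.

```bash
cat > h.py <<'E'
import cv2,numpy as np,json
from rig import arm
from scipy.spatial.transform import Rotation as Rn
def pose():
    s=arm.read_state(); q=np.array(s["eef_rot"]); return Rn.from_quat(q[[1,2,3,0]]).as_matrix(),np.array(s["eef_pos"])
def cam(name):
    R,p=pose(); c=arm.capture(name)
    if name=="wrist":
        H=np.array(c["hand_eye"]); c["C"]=p+R@H[:3,3]; c["Rcw"]=R@H[:3,:3]
    else:
        c["Rcw"]=np.array(c["R"]).T; c["C"]=-c["Rcw"]@np.array(c["t"])
    c["fish"]=name=="wrist"; return c
def ray(c,uv):
    x=np.array([(uv[0]-c["cx"])/c["fx"],(uv[1]-c["cy"])/c["fy"]])
    if c["fish"]:
        r=np.linalg.norm(x); d=np.r_[x/max(r,1e-9)*np.sin(r),np.cos(r)]
    else: d=np.r_[x,1]
    return c["Rcw"]@d
def at_z(c,uv,z):
    d=ray(c,uv); return c["C"]+d*(z-c["C"][2])/d[2]
def proj(c,X):
    v=c["Rcw"].T@(np.asarray(X)-c["C"])
    if c["fish"]:
        a=np.hypot(v[0],v[1]); th=np.arctan2(a,v[2]); x=v[:2]/a*th
    else: x=v[:2]/v[2]
    return np.array([x[0]*c["fx"]+c["cx"],x[1]*c["fy"]+c["cy"]])
def blobs(img,h,smin=130,vmin=50,amin=8):
    v=cv2.cvtColor(img,cv2.COLOR_BGR2HSV); m=cv2.inRange(v,(h[0],smin,vmin),(h[1],255,255))
    n,l,st,ce=cv2.connectedComponentsWithStats(m)
    return sorted([(int(st[i,4]),np.round(ce[i],1).tolist(),st[i,:4].tolist()) for i in range(1,n) if st[i,4]>=amin],reverse=True),m
E
python3 - <<'E'
from h import *
for n in("scene","side"):
    c=cam(n)
    for nm,h,z in(("orange",(5,14),.115),("blue",(108,125),.138)):
        for b in blobs(c["pixels"],h,150,80)[0]: 
            x,y,w,hh=b[2]; print(n,nm,b,np.round(at_z(c,b[1],z),3)[:2],np.round(at_z(c,(x+w/2,y),z),3)[:2])
E
```

```text
scene orange (67, [82.4, 345.4], [78, 341, 10, 10]) [0.97  0.498] [0.974 0.485]
scene orange (65, [276.3, 181.0], [271, 178, 12, 7]) [ 0.538 -0.28 ] [ 0.537 -0.3  ]
scene orange (59, [264.1, 197.0], [259, 194, 11, 7]) [ 0.572 -0.178] [ 0.573 -0.195]
scene orange (24, [88.5, 356.3], [84, 354, 9, 6]) [0.94  0.527] [0.943 0.52 ]
scene orange (22, [298.0, 133.2], [295, 132, 7, 4]) [ 0.481 -0.64 ] [ 0.479 -0.65 ]
scene orange (20, [302.7, 124.6], [300, 123, 6, 4]) [ 0.465 -0.717] [ 0.464 -0.732]
scene blue (77, [74.3, 370.2], [69, 366, 11, 10]) [0.948 0.58 ] [0.952 0.569]
scene blue (22, [261.9, 265.0], [261, 260, 3, 10]) [0.531 0.176] [0.532 0.155]
scene blue (20, [261.4, 284.0], [261, 279, 2, 11]) [0.523 0.251] [0.524 0.231]
side orange (59, [309.1, 204.4], [303, 201, 13, 8]) [ 0.531 -0.283] [ 0.552 -0.277]
side orange (51, [287.7, 193.7], [282, 191, 12, 7]) [ 0.565 -0.183] [ 0.582 -0.178]
side orange (31, [194.7, 127.2], [192, 122, 8, 10]) [0.897 0.423] [0.945 0.443]
side blue (13, [203.5, 175.1], [199, 174, 9, 3]) [0.528 0.165] [0.535 0.169]
side blue (9, [195.6, 183.4], [192, 183, 8, 2]) [0.466 0.165] [0.469 0.165]
side blue (9, [176.7, 118.2], [175, 117, 4, 3]) [0.907 0.525] [0.918 0.53 ]
```

The catches are about 106 mm apart, which confirms the larger stand; the small one's are 78 mm apart. Stand yaw is about -0.31 rad. The blue tab is near (0.53, 0.19), so I'll move above it.

```bash
python3 -m jog '{"xyz":[[-52,-30,0],[-52,-30,0],[-52,-30,0],[-52,-30,0],[-52,-30,0]],"twist":[[0,0,0],[0,0,0],[0,0,0],[0,0,0],[0,0,0]],"jaw":[85,85,85,85,85]}' 30
python3 -m jog '{"xyz":[[-50,-31,-5],[-50,-31,-5],[-50,-31,-5],[0,0,0],[0,0,0]],"twist":[[0,0,0],[0,0,0],[0,0,0],[0,0,0.17],[0,0,0.17]],"jaw":[85,85,85,85,85]}'
python3 -m jog '{"xyz":[[0,0,0],[0,0,0],[0,0,0],[0,0,0],[0,0,0]],"twist":[[0,0,0.17],[0,0,0.17],[0,0,0.17],[0,0,0.17],[0,0,0.14]],"jaw":[50,50,50,50,50]}'
python3 - <<'E'
from h import *
c=cam("wrist"); cv2.imwrite("pics/w1.png",c["pixels"]); print(pose())
for nm,h in(("blue",(108,125)),):
    for b in blobs(c["pixels"],h,120,50,40)[0]: print(nm,b,np.round(at_z(c,b[1],.138),3))
for t in("cassette_blue","cassette_white"): print(t,[(np.round(d["box"]).tolist(),round(d["confidence"],2)) for d in arm.look_for("wrist",t)])
E
```

```text
clock: 1.18
eef_pos: [0.428, 0.3313, 0.2455]
eef_rot: [0.0, 0.202, 0.979, 0.0]
wrist_force: [0.2, 1.0, 0.4]
width: 0.995
grip_force: 0.0
clock: 1.8
eef_pos: [0.5283, 0.1872, 0.2603]
eef_rot: [0.0, 0.369, 0.93, 0.0]
wrist_force: [-0.3, 1.1, -0.7]
width: 0.997
grip_force: 0.0
clock: 2.42
eef_pos: [0.5279, 0.1881, 0.2603]
eef_rot: [0.0, 0.708, 0.706, 0.0]
wrist_force: [-0.2, 0.8, -0.2]
width: 0.585
grip_force: 0.0
(array([[ 9.07823650e-03,  9.99958785e-01,  1.21301741e-04],
       [ 9.99958791e-01, -9.07824225e-03,  4.69697467e-05],
       [ 4.80690174e-05,  1.20870340e-04, -9.99999992e-01]]), array([0.5278878 , 0.18807465, 0.26034929]))
blue (1227, [281.0, 210.0], [272, 146, 19, 123]) [0.531 0.188 0.138]
blue (45, [12.0, 371.9], [8, 368, 8, 9]) [ 0.137 -0.058  0.138]
cassette_blue [([216.0, 317.0, 308.0, 351.0], 0.67), ([269.0, 145.0, 291.0, 270.0], 0.6)]
cassette_white [([256.0, 7.0, 281.0, 130.0], 0.59)]
```

View pics/w1.png

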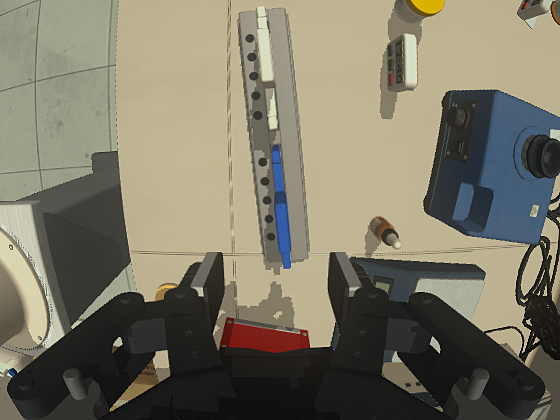

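The white cassette is at the top (262,60). The blue one lies along (277,146)–(287,268), slightly yawed, with the fingers at the bottom. I'll enlarge the blue one.

```bash
python3 - <<'E'
import cv2
b=cv2.imread("pics/w1.png")[135:280,235:335]
cv2.imwrite("pics/w1b.png",cv2.resize(b,None,fx=4,fy=4,interpolation=2))
E
```

```text
(no output)
```

View pics/w1b.png

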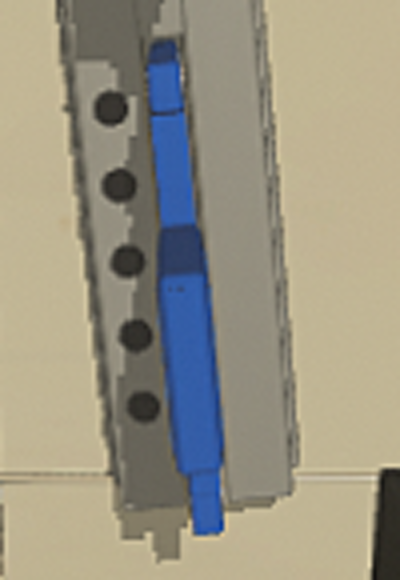

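```bash
python3 - <<'E'
from h import *
c=cam("wrist")
f=lambda u,v,z: at_z(c,(235+u/4,135+v/4),z)
A,B=f(183,275,.138),f(199,470,.138); S,T=f(164,64,.088),f(208,533,.088)
for P,Q in((A,B),(S,T)):
    d=P-Q; print(np.round(P,4),np.round(Q,4),"len",np.linalg.norm(d).round(4),"mid",np.round((P+Q)/2,4),"yaw",np.arctan2(-d[0],d[1]).round(3))
E
```

```text
[0.5304 0.193  0.138 ] [0.5342 0.1512 0.138 ] len 0.042 mid [0.5323 0.1721 0.138 ] yaw 0.089
[0.5264 0.2305 0.088 ] [0.5383 0.1127 0.088 ] len 0.1184 mid [0.5324 0.1716 0.088 ] yaw 0.1
```

```bash
python3 -m jog '{"xyz":[[-16,4,0],[0,0,45],[0,0,45],[0,0,40],[0,0,19]],"twist":[[0,0,-0.106],[0,0,0],[0,0,0],[0,0,0],[0,0,0]],"jaw":[50,50,50,50,50]}'
python3 -m jog '{"xyz":[[0,0,0],[0,0,0],[0,0,0],[0,0,0],[0,0,0]],"twist":[[0,0,0],[0,0,0],[0,0,0],[0,0,0],[0,0,0]],"jaw":[0,0,0,0,0]}' 60
python3 - <<'E'
from h import *
print(pose()); c=cam("wrist"); cv2.imwrite("pics/w2.png",c["pixels"])
E
```

```text
clock: 3.25
eef_pos: [0.531, 0.1719, 0.1092]
eef_rot: [-0.001, 0.666, 0.746, -0.001]
wrist_force: [-0.3, 0.2, 0.4]
width: 0.587
grip_force: 0.0
clock: 3.88
eef_pos: [0.5326, 0.1723, 0.1124]
eef_rot: [0.001, 0.667, 0.745, 0.001]
wrist_force: [-0.4, -0.4, 7.9]
width: 0.11
grip_force: 59.7
(array([[-1.09123951e-01,  9.94025981e-01,  2.07670366e-03],
       [ 9.94028129e-01,  1.09123275e-01,  4.36355960e-04],
       [ 2.07132456e-04,  2.11191874e-03, -9.99997748e-01]]), array([0.53261592, 0.17226927, 0.11238337]))
```

Gripped: the opening reads about 9–10 mm at 60 N. Now I'll lift it, carry it past the stand and look back at it.

```bash
python3 -m jog '{"xyz":[[0,0,-15],[0,0,-35],[0,0,-40],[0,0,-45],[0,0,-45]],"twist":[[0,0,0],[0,0,0],[0,0,0],[0,0,0],[0,0,0]],"jaw":[0,0,0,0,0]}'
python3 -m jog '{"xyz":[[-30,-8,0],[-50,-8,0],[-58,-8,0],[-58,-8,0],[-58,-8,0]],"twist":[[0,0,0],[0,0,0],[0,0,0],[0,0,0],[0,0,0]],"jaw":[0,0,0,0,0]}'
python3 -m jog '{"xyz":[[-58,-8,0],[-58,-8,0],[-58,-8,0],[-50,-8,0],[-30,-2,0]],"twist":[[0,0,0],[0,0,0],[0,0,0],[0,0,0],[0,0,0]],"jaw":[0,0,0,0,0]}'
python3 -m jog '{"xyz":[[0,0,0],[0,0,0],[0,0,0],[0,0,0],[0,0,0]],"twist":[[0,0,0.1],[0,0,0.16],[0,0,0.15],[0,0,0],[0,0,0]],"jaw":[0,0,0,0,0]}'
python3 - <<'E'
from h import *
print(pose()); c=cam("wrist"); cv2.imwrite("pics/w3.png",c["pixels"])
for b in blobs(c["pixels"],(3,16),150,80,40)[0]: print(b,np.round(at_z(c,b[1],.115),4))
E
```

```text
clock: 4.55
eef_pos: [0.5314, 0.172, 0.2939]
eef_rot: [0.0, 0.667, 0.745, 0.0]
wrist_force: [0.9, 0.7, -2.1]
width: 0.109
grip_force: 59.0
clock: 5.18
eef_pos: [0.5192, -0.0865, 0.2925]
eef_rot: [0.0, 0.667, 0.745, 0.0]
wrist_force: [0.7, -0.1, -1.6]
width: 0.11
grip_force: 59.0
clock: 5.8
eef_pos: [0.5128, -0.3432, 0.2923]
eef_rot: [0.0, 0.668, 0.744, -0.0]
wrist_force: [-0.7, -0.3, -2.3]
width: 0.109
grip_force: 59.0
clock: 6.42
eef_pos: [0.5135, -0.3408, 0.2918]
eef_rot: [0.0, 0.804, 0.595, 0.0]
wrist_force: [0.2, 0.7, -1.5]
width: 0.108
grip_force: 59.0
(array([[ 2.92985401e-01,  9.56116895e-01,  1.93911910e-04],
       [ 9.56116910e-01, -2.92985373e-01, -1.60326245e-04],
       [-9.64772782e-05,  2.32375705e-04, -9.99999968e-01]]), array([ 0.51351132, -0.34082279,  0.29180729]))
(407, [281.8, 130.3], [263, 109, 39, 37]) [ 0.5353 -0.2837  0.115 ]
(205, [281.6, 27.5], [266, 2, 39, 35]) [ 0.5641 -0.189   0.115 ]
```

View pics/w3.png

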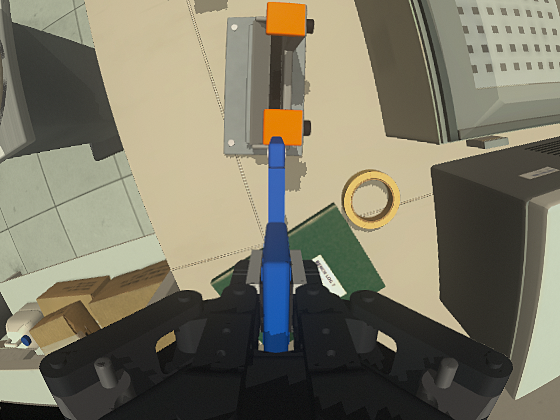

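Both catches of the large stand show: top (286,18) and (283,127). Its front (the slot and flared wall) is at the left, and the blue cassette is held vertically below. I'll enlarge it to read the corners.

```bash
python3 - <<'E'
import cv2
b=cv2.imread("pics/w3.png")[0:160,215:335]
cv2.imwrite("pics/w3b.png",cv2.resize(b,None,fx=3.75,fy=3.75,interpolation=2))
E
```

```text
(no output)
```

View pics/w3b.png

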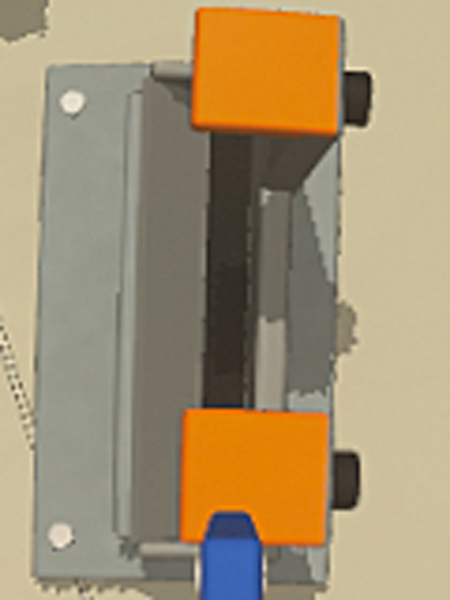

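```bash
python3 - <<'E'
from h import *
c=cam("wrist")
f=lambda u,v,z: at_z(c,(215+u/3.75,v/3.75),z)[:2]
for z in (.113,.117,.121):
    fi,ni=f(264,131,z),f(257,410,z); print(z,"inner gap",np.linalg.norm(fi-ni).round(4))
z=.117
ff,nf=f(195,60,z),f(183,475,z); fr,nr=f(339,75,z),f(328,478,z)
fi,ni=f(264,131,z),f(257,410,z)
for a,b in((nf,ff),(nr,fr)): d=b-a; print("yaw",np.arctan2(-d[0],d[1]).round(4))
L0,L1=f(133,150,.038),f(118,520,.038); d=L1-L0; print("lip yaw",np.arctan2(d[0],-d[1]).round(4))
F0,F1=f(209,180,.021),f(204,390,.021); d=F1-F0; print("floor front yaw",np.arctan2(d[0],-d[1]).round(4))
psi=-.31
X=np.array([np.cos(psi),np.sin(psi)]);Y=np.array([-X[1],X[0]])
print("x of: front edge",nf@X,ff@X,"rear",nr@X,fr@X,"lip",L0@X,L1@X,"floorfront",F0@X,F1@X)
print("y: inner mid",(fi+ni)@Y/2)
E
```

```text
0.113 inner gap 0.0722
0.117 inner gap 0.0713
0.121 inner gap 0.0703
yaw -0.3256
yaw -0.3255
lip yaw -0.3398
floor front yaw -0.3212
x of: front edge 0.5797022411517496 0.581365595838152 rear 0.6153320253141473 0.6169419080937552 lip 0.5601100048496161 0.5565930076245974 floorfront 0.5834223559218082 0.5826365006221134
y: inner mid -0.051645129560787206
```

```bash
cat > g.py <<'E'
from h import *
psi=-.326; X=np.array([np.cos(psi),np.sin(psi),0]);Y=np.array([-X[1],X[0],0]);Z=np.array([0,0,1.])
L=.1044
def goal(px,pz,th,O,py=0):
    u=np.cos(th)*Z-np.sin(th)*X; zt=-u; xt=Y; yt=np.cross(zt,xt)
    R=np.c_[xt,yt,zt]; return R,O+px*X+py*Y+pz*Z-L*zt
def need(px,pz,th,O,py=0):
    Rg,pg=goal(px,pz,th,O,py); R,p=pose()
    print("twist",Rn.from_matrix(R.T@Rg).as_rotvec().round(4),"then shift mm",(Rg.T@(pg-p)*1e3).round(1))
def foot(O):
    R,p=pose(); f=p+L*R[:,2]-O; print("foot stand mm",np.round([f@X*1e3,f@Y*1e3,f[2]*1e3],1),"lean deg",np.degrees(np.arctan2(R[:,2]@X,-R[2,2])).round(2))
E
python3 - <<'E'
from g import *
c=cam("wrist")
c["Rcw"]; f=lambda u,v,z: at_z(c,(215+u/3.75,v/3.75),z)
z=.117
nf,ff,fi,ni=f(183,475,z),f(195,60,z),f(264,131,z),f(257,410,z)
L0,L1=f(133,150,.038),f(118,520,.038);F0,F1=f(209,180,.021),f(204,390,.021)
print("front",nf@X,ff@X,"lip",L0@X,L1@X,"floor",F0@X,F1@X); yc=(fi+ni)@Y/2; print("yc",yc)
x0=np.mean([nf@X+.004,ff@X+.004,.5*(L0+L1)@X+.022,.5*(F0+F1)@X+.004]); O=x0*X+yc*Y; print(x0,O)
np.save("O.npy",O); need(.004,.125,.35,O); foot(O)
E
```

```text
front 0.5813565300520134 0.5813693581735306 lip 0.5601745277005497 0.5584860560098558 floor 0.5835712393968094 0.5838719987270607
yc -0.04206729871942508
0.5849444497856705 [ 0.54066366 -0.22718379  0.        ]
twist [-0.3499 -0.0046  0.0266] then shift mm [116.4 -63.5  49.7]
foot stand mm [  10.8 -116.4  187.1] lean deg 0.01
```

```bash
python3 -m jog '{"xyz":[[0,0,0],[0,0,0],[58,-48,0],[58,-48,0],[0,0,30]],"twist":[[-0.175,0,0.013],[-0.175,0,0.013],[0,0,0],[0,0,0],[0,0,0]],"jaw":[0,0,0,0,0]}'
python3 -m jog '{"xyz":[[0,0,0],[0,0,0],[0,0,0],[0,0,0],[0,0,0]],"twist":[[0,0,0],[0,0,0],[0,0,0],[0,0,0],[0,0,0]],"jaw":[0,0,0,0,0]}'
python3 - <<'E'
from g import *
O=np.load("O.npy"); foot(O); need(.004,.025,.35,O)
for n in("wrist","side"): c=cam(n); cv2.imwrite(f"pics/{n}4.png",c["pixels"])
a=cv2.imread("pics/wrist4.png")[0:340,150:430]; b=cv2.resize(cv2.imread("pics/side4.png")[130:260,225:345],None,fx=3.5,fy=3.5,interpolation=2)
o=np.zeros((max(a.shape[0],b.shape[0]),a.shape[1]+b.shape[1],3),np.uint8); o[:a.shape[0],:a.shape[1]]=a;o[:b.shape[0],a.shape[1]:]=b
cv2.imwrite("pics/c4.png",o)
E
```

```text
clock: 7.2
eef_pos: [0.4817, -0.2254, 0.2367]
eef_rot: [0.14, 0.799, 0.575, 0.103]
wrist_force: [0.7, -1.4, -1.2]
width: 0.111
grip_force: 59.5
clock: 7.82
eef_pos: [0.4834, -0.229, 0.2365]
eef_rot: [0.14, 0.8, 0.573, 0.103]
wrist_force: [0.0, -0.3, -1.8]
width: 0.11
grip_force: 59.5
foot stand mm [-17.8 -19.6 138.4] lean deg 20.07
twist [ 0.0003 -0.0039 -0.0022] then shift mm [ 20.  -18.3 114. ]
```

View pics/c4.png

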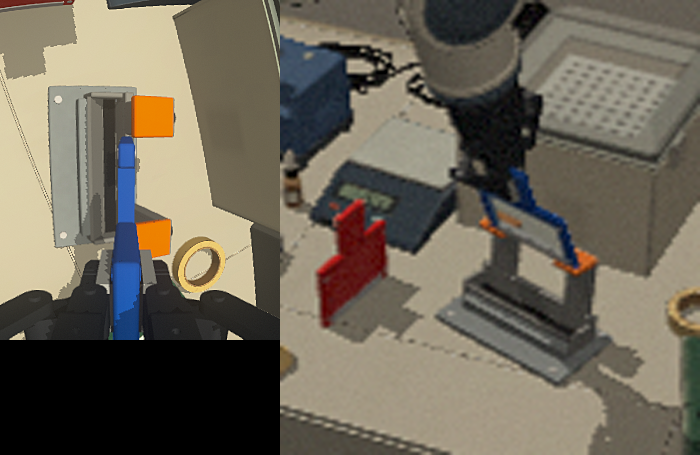

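The cassette hangs slanted just in front of and above the catches, as computed. I'll correct sideways, then slide down along the slant.

```bash
python3 -m jog '{"xyz":[[20,-18,0],[0,0,30],[0,0,30],[0,0,25],[0,0,20]],"twist":[[0,-0.004,-0.002],[0,0,0],[0,0,0],[0,0,0],[0,0,0]],"jaw":[0,0,0,0,0]}'
python3 - <<'E'
from g import *
O=np.load("O.npy"); foot(O); need(.004,.025,.35,O)
c=cam("wrist"); cv2.imwrite(f"pics/w5.png",c["pixels"]); R,p=pose()
# overlay predicted corners of the stand: catch front edges, lip ends, floor
im=c["pixels"].copy()
for x,y,z in((-4,36,117),(-4,70,117),(-4,-36,117),(-22,74,38),(-22,-74,38),(-4,74,22),(12,36,20)):
    u=proj(c,O+(x*X+y*Y+z*Z)/1e3); cv2.circle(im,tuple(int(round(v)) for v in u),2,(255,0,255),-1)
cv2.imwrite("pics/w5.png",cv2.resize(im[0:300,150:410],None,fx=1.9,fy=1.9))
E
```

```text
clock: 8.55
eef_pos: [0.5082, -0.216, 0.1305]
eef_rot: [0.141, 0.8, 0.574, 0.101]
wrist_force: [-0.4, -0.1, -0.9]
width: 0.112
grip_force: 59.5
foot stand mm [ 1.4  0.2 32.4] lean deg 20.03
twist [-0.0005 -0.0001  0.    ] then shift mm [-0.2 -0.1  7.9]
```

View pics/w5.png

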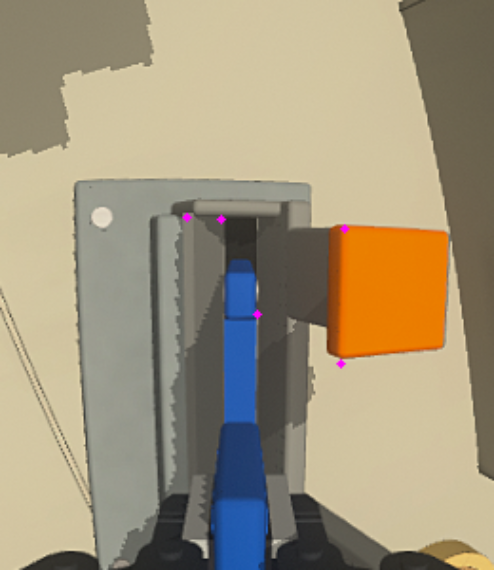

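The foot lies in the slot band, and the predicted floor edges match to about 1 mm. Next I'll go down the last few mm.

```bash
python3 -m jog '{"xyz":[[0,0,4],[0,0,3.5],[0,0,0],[0,0,0],[0,0,0]],"twist":[[0,0,0],[0,0,0],[0,0,0],[0,0,0],[0,0,0]],"jaw":[0,0,0,0,0]}'
python3 - <<'E'
from g import *
O=np.load("O.npy"); foot(O)
R,p=pose()
# per-row shifts for straightening about the foot, 4 rows, lean 20->-3 deg, px .004->.005, pz ->.0245
ths=np.radians([15,9,3,-3]); 
for i,t in enumerate(ths):
    Rg,pg=goal(.0045,.0245,t,O); print("shift",(R.T@(pg-p)*1e3).round(1),"tw",Rn.from_matrix(R.T@Rg).as_rotvec().round(3)); R,p=Rg,pg
E
```

```text
clock: 9.22
eef_pos: [0.5104, -0.2168, 0.1248]
eef_rot: [0.142, 0.8, 0.574, 0.102]
wrist_force: [0.0, 0.5, -1.6]
width: 0.106
grip_force: 59.5
foot stand mm [ 3.8  0.2 26.7] lean deg 20.08
shift [-0.2  9.1  2.7] tw [ 0.089  0.    -0.   ]
shift [-0.  10.9  0.6] tw [ 0.105  0.    -0.   ]
shift [ 0.  10.9  0.6] tw [0.105 0.    0.   ]
shift [-0.  10.9  0.6] tw [ 0.105 -0.     0.   ]
```

```bash
python3 -m jog '{"xyz":[[0,9,2.2],[0,5.5,0.3],[0,5.5,0.3],[0,5.5,0.3],[0,5.5,0.3]],"twist":[[0.089,0,0],[0.052,0,0],[0.052,0,0],[0.052,0,0],[0.052,0,0]],"jaw":[0,0,0,0,0]}'
python3 - <<'E'
from g import *
O=np.load("O.npy"); foot(O)
for t in (0,-2.5): need(.0045,.0235,np.radians(t),O)
E
```

```text
clock: 9.85
eef_pos: [0.5399, -0.2267, 0.1285]
eef_rot: [0.021, 0.812, 0.583, 0.015]
wrist_force: [-0.0, 0.5, -2.1]
width: 0.115
grip_force: 59.5
foot stand mm [ 4.5  0.2 24.2] lean deg 2.95
twist [ 0.0515  0.0001 -0.    ] then shift mm [-0.2  5.4  0.6]
twist [ 0.0951  0.0001 -0.    ] then shift mm [-0.2  9.9  0.3]
```

Contact-free so far. I'll lean back to about -2.5° and set it down.

```bash
python3 -m jog '{"xyz":[[0,5,0.5],[0,5,0],[0,0,1],[0,0,0.5],[0,0,0]],"twist":[[0.05,0,0],[0.045,0,0],[0,0,0],[0,0,0],[0,0,0]],"jaw":[0,0,0,0,0]}'
python3 - <<'E'
from g import *
O=np.load("O.npy"); foot(O); print(np.round(arm.read_state()["wrist_force"],2))
for n in("wrist","side"): c=cam(n); cv2.imwrite(f"pics/{n}6.png",c["pixels"])
a=cv2.imread("pics/wrist6.png")[0:340,150:430]; b=cv2.resize(cv2.imread("pics/side6.png")[140:260,235:345],None,fx=4,fy=4,interpolation=2)
o=np.zeros((max(a.shape[0],b.shape[0]),a.shape[1]+b.shape[1],3),np.uint8); o[:a.shape[0],:a.shape[1]]=a;o[:b.shape[0],a.shape[1]:]=b
cv2.imwrite("pics/c6.png",o)
E
```

```text
clock: 10.48
eef_pos: [0.5486, -0.2296, 0.1266]
eef_rot: [-0.017, 0.812, 0.583, -0.012]
wrist_force: [-1.0, -0.5, -1.1]
width: 0.11
grip_force: 59.5
foot stand mm [ 4.   0.2 22.2] lean deg -2.4
[-0.96 -0.46 -1.14]
```

View pics/c6.png

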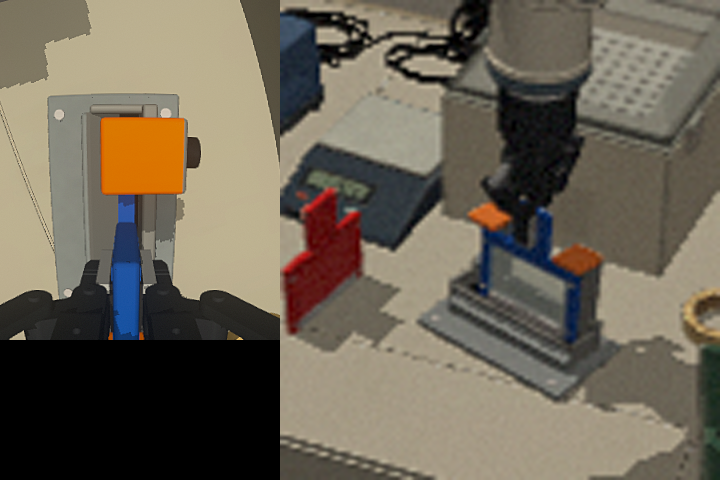

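The shoulders are under both catches and the panel is leaning slightly back. I'll lower it 1 mm, then open.

```bash
python3 -m jog '{"xyz":[[0,0,1],[0,0,0],[0,0,0],[0,0,0],[0,0,0]],"twist":[[0,0,0],[0,0,0],[0,0,0],[0,0,0],[0,0,0]],"jaw":[9,12,18,28,38]}' 20
python3 -m jog '{"xyz":[[0,0,0],[0,0,0],[0,0,0],[0,0,0],[0,0,0]],"twist":[[0,0,0],[0,0,0],[0,0,0],[0,0,0],[0,0,0]],"jaw":[45,45,45,45,45]}'
python3 -m jog '{"xyz":[[0,0,-10],[0,0,-20],[0,0,-35],[0,0,-40],[0,0,-40]],"twist":[[0,0,0],[0,0,0],[0,0,0],[0,0,0],[0,0,0]],"jaw":[45,45,45,45,45]}'
python3 -m jog '{"xyz":[[0,0,0],[0,0,0],[0,0,0],[0,0,0],[0,0,0]],"twist":[[0,0,0],[0,0,0],[0,0,0],[0,0,0],[0,0,0]],"jaw":[45,45,45,45,45]}'
python3 - <<'E'
from g import *
for n in("wrist","side"): c=cam(n); cv2.imwrite(f"pics/{n}7.png",c["pixels"])
a=cv2.imread("pics/wrist7.png")[0:340,150:430]; b=cv2.resize(cv2.imread("pics/side7.png")[140:260,155:345],None,fx=2.6,fy=2.6,interpolation=2)
o=np.zeros((max(a.shape[0],b.shape[0]),a.shape[1]+b.shape[1],3),np.uint8); o[:a.shape[0],:a.shape[1]]=a;o[:b.shape[0],a.shape[1]:]=b
cv2.imwrite("pics/c7.png",o)
E
```

```text
clock: 11.2
eef_pos: [0.5492, -0.2299, 0.1256]
eef_rot: [-0.017, 0.812, 0.583, -0.012]
wrist_force: [0.2, 0.8, 0.1]
width: 0.445
grip_force: 0.0
clock: 11.82
eef_pos: [0.5491, -0.2299, 0.1256]
eef_rot: [-0.017, 0.812, 0.583, -0.012]
wrist_force: [-0.4, -0.2, 0.1]
width: 0.529
grip_force: 0.0
clock: 12.45
eef_pos: [0.5548, -0.2318, 0.2725]
eef_rot: [-0.017, 0.812, 0.583, -0.012]
wrist_force: [0.0, 0.6, -1.3]
width: 0.525
grip_force: 0.0
clock: 13.08
eef_pos: [0.5548, -0.2317, 0.27]
eef_rot: [-0.017, 0.812, 0.583, -0.012]
wrist_force: [-0.0, -0.9, -0.5]
width: 0.531
grip_force: 0.0
```

View pics/c7.png

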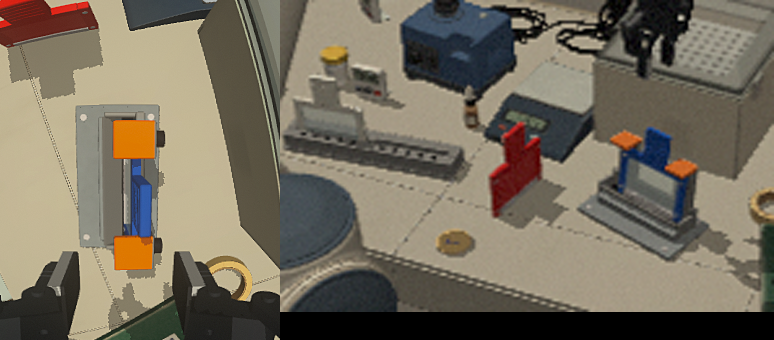

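The blue cassette stands against the posts under both catches, the white one is still in the rack, and the gripper is clear, so I'll hand it in.

```bash
python3 -c "
from rig import arm
print(arm.sign_off())"
```

```text
the job is handed in; nothing more can be done
None
```

The blue cassette is seated in the larger casting stand, standing released against the back posts under both catches, with the white cassette still in the rack; I handed the job in at about 13 s, and no verdict was returned.

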